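Load a washed end cap into the blow-off dryer

TASK

Draw the dryer's drip tray right out to its stop, turn the washed blue cap over and lower it, mouth down, over the empty peg until its rim rests on the steel collar (keep hold of it all the way down, do not drop it on), then push the tray with everything on it fully home under the air bar. Leave the orange coupling on its peg and do not disturb the grey cap or the other things on the bench.

Things in the scene. Friction and masses are not known exactly. Their poses are not given: they have to be found in the camera images.
- blue_cap: The blue plastic end cap to load, about 90 g: an octagonal cup 54 mm across flats, 78 mm long, wall 5 mm, bore 44 mm across flats and 72 mm deep, other end closed. It starts lying on a flat on a 4 mm rubber mat. Origin: its middle, on its axis (31 mm above the bench at the start); x runs along the axis to the open mouth; y (level) and z (up at the start) are square to flats.
- blue_cap_mouth (a point): centre of the blue cap's open mouth, in the plane of the rim, 39 mm from its origin
- blue_cap_end (a point): centre of the outside of the blue cap's closed end, 39 mm from its origin
- grey_cap: Grey end cap of the same shape, lying on the mat: leave it. Origin and axes as for the blue cap.
- coupling: Loose orange plastic tube, 54 mm outside, 42 mm bore, 50 mm tall, open at both ends, standing on the collar of the tray's other peg. Origin: centre of its underside. It rides in and out with the tray.
- tray (a joint): Slide of the drip tray in m: 0 = fully home against the rear stop (as it starts), 0.13 = drawn right out to its front stop, towards the robot. It slides stiffly (about 3 N of friction, tray 0.9 kg) and stays where it is left.
- tray_handle (a point): Middle of the tray's black bow handle, a level bar 12 mm thick, 110 mm long, 58 mm above the bench. x points to the dryer's rear (push-in direction; the tray draws out along -x), y along the bar, z up. Behind the bar is an opening 44 mm deep to the tray's front wall and 98 mm wide, clear down to the bench; the wall's top is 46 mm above the bench.
- free_peg (a point): Centre of the top face of the steel collar at the foot of the empty white peg, 40 mm above the bench; 115 mm behind and 65 mm to the right (-y) of tray_handle; axes as there. Collar 64 mm across; peg 34 mm in diameter, rising 60 mm above the collar, its top 14 mm tapering to 20 mm. The tray is 130 x 260 mm, its rim 46 mm above the bench.
- taken_peg (a point): The same point of the other peg, 130 mm to the left (+y) of the empty one; it carries the orange coupling.
- air_bar (a point): Middle of the underside of the fixed air manifold, a level tube 36 mm thick, 400 mm long along y, 187 mm above the bench, with nozzles down to 158 mm. It stands right above the row of pegs when the tray is home, on uprights at y = 168 and -168 mm. Axes as for tray_handle.
- orange_ring: Loose orange ring, 72 mm outside, 22 mm tall, on the bench; bystander. Origin: centre of its underside.
- ear_muffs: Yellow and black ear defenders lying on the bench, about 200 x 190 mm, 76 mm tall; bystander.
- calculator: Black calculator 150 x 78 x 17 mm; bystander.
- oil_bottle: Red bottle, 64 mm across, 170 mm tall; bystander.
- caliper: Steel caliper, 230 mm long, lying flat; bystander.
- deburrer: Hand deburring tool with a blue handle, about 200 mm long, lying flat; bystander.
Mind the look-alikes: they are no part of the job. There is more than one size of the blue_cap; the one meant has the size given above.

How it is judged:
By the outcome, as a careful person would: the job done as asked, in the order asked, and still so for the second after the job is handed in, with the robot touching nothing.
It also fails if it takes over 72 s, if anything falls off the work surface, if the arm or the gripper's body presses on something with over 40 N, if the wrist force passes 120 N, or if a joint passes its speed limit or range.

ROBOT

A 6-joint arm with a two-finger parallel gripper is mounted at the origin on the work surface. World frame = base frame: x ahead of the robot, y to its left, z up, the work surface at z = 0. Lengths are in mm, angles in degrees, forces in N, time in s.
With the tool pointing down it reaches from about 300 to 750 mm from the base axis. Payload 8.5 kg.
Tool frame: the origin (TCP) lies at the very end of the fingers, on their centre line; the grasp point (between the pads) lies behind it (grip_depth is the z of the grasp point in the tool frame, in mm); z points along the fingers, y is the line along which they close (so a half turn about z gives the same grasp; the last joint's range is limited). The gripper opens to 88 mm and grips with 3 to 60 N. Pads are 18 mm wide; open, the fingers measure 123 mm over their backs; the gripper's body (75 mm by 187 mm) begins 45 mm behind the grasp point.
Start: joints at [58.826, 21.807, 74.336, -0, 83.858, -12.336], TCP at [177.59, 520.521, 238.748] pointing down, gripper open.
Joint ranges: [-178.18, 178.18], [-50.72, 133.34], [12.68, 142.11], [-81.47, 261.47], [9.98, 163.14], [-165.26, 165.26]. Speed limits (degrees/s): [136.94, 136.94, 180, 180, 180, 180].

INTERFACE

Orientations are given as [roll, pitch, yaw] about the fixed x, y, z axes, in that order (R = Rz(yaw) Ry(pitch) Rx(roll)).
In Python, from workcell import observe, camera, sign_off, outline_of, grip_depth gives the robot as it stands.
- The arm moves only by the shell command python3 -m crank 'ROWS' [FORCE]. ROWS is JSON, a list of rows, each a list of 5 numbers: the shift along the tool's x, y, z in m, then the turn about the tool's z in rad, then the finger opening in m, from 0 to 0.0881. A call has 1 to 20 rows; each row shifts and turns the commanded pose from where the row before left it, along the tool's axes as they then stand; what a row does not reach is not made up. A row lasts 1/8 s, in which the tool goes at most 62.5 mm and 10.7 degrees, less where a joint would pass 70% of its speed; a pose out of reach is approached as far as the arm can. A call with a gripper value outside its range is refused whole. The fingers move at their own pace and stop on an object; FORCE is the grip in N (left out, the last holds). Time passes only in rows, so rows that do not move let the fingers close. It gives the time, the measured TCP pose, the force, the opening and the grip force at its end, in the units of the state.
- observe(): the state, without advancing time (a new reading comes with each control period).
- camera(name): name is "scene" or "top" or "wrist"; returns a dict with "frame" (480x640x3 uint8, red, green, blue), "depth" (480x640 float32, mm along the optical axis (not along the pixel's ray), 0 where there is no reading), "intrinsics" (3x3 intrinsics, pixels), "dist_coeffs" ([k1, k2, p1, p2, k3] as OpenCV has them; the pictures are not rectified), "pose" (4x4, takes a point from camera to world coordinates). Camera axes: x right, y up, looking along -z (the intrinsics and any distortion apply to the point x, -y, -z); pixel columns grow to the right and rows downward; lengths in mm; the calibration is good to about 2 mm. A picture is of the moment at which its call begins.
- sign_off(): hands the job in; it is judged then, once.
Trained networks look in the newest picture that a camera, given by its name, has taken for a name from the list of things; names that differ only in an ending like _2 or _b are one class to them, and where a whole thing is asked for, a point or a joint stands for the part that bears it (a point fixed in the world has none). Each returns a list of dicts, best first, with "confidence" (0 to 1); they miss things now and then, are a little off and sometimes report something else, mostly with a low value. They report only what shows in the picture. A call takes as long as a camera call. They do not tell look-alikes from the thing itself.
- outline_of(camera, label): "mask" (480x640 bool, what is visible of it) and "position" ([column, row] in pixels, amid what is visible of it).
The state is a dict: "time_s": time; "joint_pos": joint angles; "dq": joint speeds; "joint_efforts": joint torques, N m; "ee_pos": TCP position; "eef_rot": TCP orientation; "force": force on the tool from outside, world axes, zero at the start; "torque": the same for the moment, N m; "opening": opening from 0.0 (shut) to 1.0 (fully open); "grip_force": force on a finger pad.
Only numpy, scipy, OpenCV 4.12 (cv2) and the standard library are available. Lean on these libraries where they do the work, as an engineer would, in place of code of your own. Each camera call takes 0.05 s, during which the arm holds its last target. There are 200 camera calls.

## Working session

There is one attempt and no reset: what is moved stays moved. The work goes in short steps, Python scripts to look and compute and a shell command to move; the robot and the scene stay as the last step left them, time stands still between calls to the robot, and variables do not carry over. Pictures are saved under pics/ and viewed, at most 10 in all, crops included, and the job is handed in when it is done.

```bash
ls; mkdir -p pics; python3 - <<'E'
from workcell import *
import cv2
print(observe(), grip_depth)
for n in("scene","top"):
    c=camera(n);cv2.imwrite(f"pics/{n}0.png",c["frame"][:,:,::-1]);print(n,c["intrinsics"],c["dist_coeffs"],c["pose"])
    for l in("blue_cap","grey_cap","tray_handle","free_peg","coupling","orange_ring"):
        for d in outline_of(n,l)[:4]:print(l,round(d["confidence"],2),d["position"],d["mask"].sum())
E
```

```text
pics
{'time_s': 0.0, 'joint_pos': array([ 5.88262691e+01,  2.18380737e+01,  7.43856472e+01, -5.46452683e-04,
        8.38578770e+01, -1.23358121e+01]), 'dq': array([ 0.06354307, -0.00932314,  0.03467793, -0.05762108,  0.00070344,
       -0.04005994]), 'joint_efforts': array([ 5.93846216e-04, -4.37933850e+01, -2.24552590e+01,  7.13639637e-02,
        3.53266275e-02, -1.33479843e-04]), 'ee_pos': array([177.44025412, 520.28150927, 238.15984597]), 'eef_rot': array([-1.79920170e+02, -1.69019679e-02,  1.61162128e+02]), 'force': array([-0.11419333, -0.52827962, -0.41422806]), 'torque': array([-0.00869323, -0.05609608, -0.01237876]), 'grip_force': 0.0, 'opening': 0.9993387492450272} -18.700000000000003
scene [[498.94110542   0.         313.98378566]
 [  0.         498.94110542 234.23299181]
 [  0.           0.           1.        ]] [0.04854369 0.         0.         0.         0.        ] [[ 3.74130643e-01 -6.90810192e-01  6.18714425e-01  1.29258482e+03]
 [ 9.27335974e-01  2.72481816e-01 -2.56518327e-01 -3.14726297e+02]
 [ 8.61704475e-03  6.69727510e-01  7.42556939e-01  1.09853391e+03]
 [ 0.
[... 396 characters left out ...]
        317.87503399]
 [  0.         471.74009415 241.64961337]
 [  0.           0.           1.        ]] [0.00641094 0.         0.         0.         0.        ] [[ 4.26368929e-04  9.96339322e-01 -8.54855208e-02  3.59616459e+02]
 [-9.99737994e-01  2.38110477e-03  2.27656225e-02  2.29599623e+01]
 [ 2.28858348e-02  8.54534165e-02  9.96079290e-01  1.64418213e+03]
 [ 0.00000000e+00  0.00000000e+00  0.00000000e+00  1.00000000e+00]]
blue_cap 0.89 [423.8, 234.4] 404
blue_cap 0.79 [412.5, 316.6] 835
blue_cap 0.47 [442.7, 186.2] 203
grey_cap 0.76 [361.5, 261.4] 396
tray_handle 0.9 [250.7, 195.6] 2297
free_peg 0.75 [254.3, 191.8] 2081
free_peg 0.48 [366.4, 193.9] 113
coupling 0.68 [234.1, 187.2] 101
```

View pics/scene0.png

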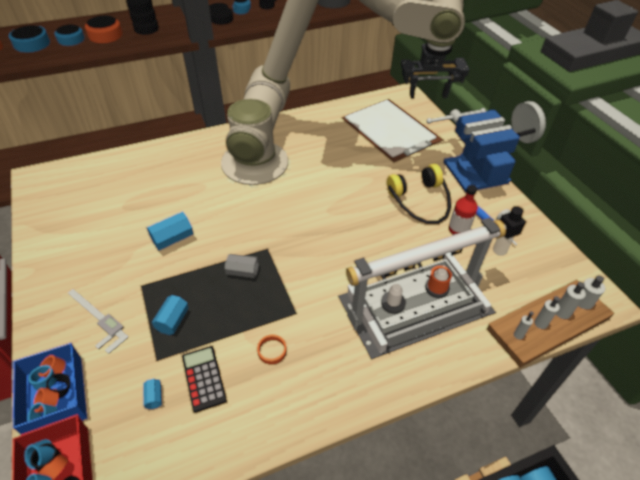

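View pics/top0.png

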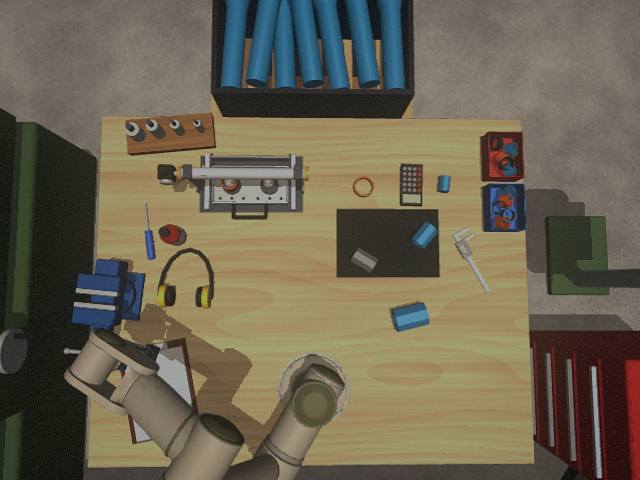

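The blue cap to use is the one on the mat: scene (170,314), top (425,234). The one at top (410,317) is larger and the one at (443,184) smaller. The dryer is at top (250,190), with its handle at (250,210) and its free peg on the right at about (268,186). The next step is to measure these.

```bash
cat > h.py <<'E'
from workcell import *
import numpy as np, cv2
def cloud(c):
    """480x640x3 world points (nan without depth)"""
    v,u=np.mgrid[0:480,0:640]
    p=cv2.undistortPoints(np.stack([u,v],-1).reshape(-1,1,2).astype(float),c["intrinsics"],np.array(c["dist_coeffs"])).reshape(480,640,2)
    d=np.where(c["depth"]>0,c["depth"],np.nan).astype(float)
    q=np.stack([p[...,0]*d,-p[...,1]*d,-d],-1)
    return q@c["pose"][:3,:3].T+c["pose"][:3,3]
def save(c,n): cv2.imwrite(f"pics/{n}.png",c["frame"][:,:,::-1])
def rect(xy):
    (cx,cy),(w,h),a=cv2.minAreaRect(xy.astype(np.float32)); return np.round([cx,cy,w,h,a],1)
E
python3 - <<'E'
from h import *
for n in("top","scene"):
    c=camera(n);P=cloud(c)
    for l in("blue_cap","grey_cap","orange_ring","calculator","caliper"):
        for d in outline_of(n,l)[:3]:
            q=P[d["mask"]];q=q[~np.isnan(q[:,0])]
            if len(q)<9: continue
            print(n,l,round(d["confidence"],2),rect(q[:,:2]),np.round(np.percentile(q[:,2],[5,50,95])),len(q))
    # tray: slices by height
    m=(P[...,0]>480)&(P[...,0]<760)&(P[...,1]>40)&(P[...,1]<420)
    for lo,hi in((34,43),(50,66),(80,104),(180,240)):
        s=P[m&(P[...,2]>lo)&(P[...,2]<hi)]
        if len(s)>5:print(n,lo,hi,len(s),np.round(np.percentile(s,[2,50,98],axis=0)).tolist())
    if n=="top":
        for v in range(196,222,2):print(v,np.round(P[v,236:268:6]).astype(int).tolist())
E
```

```text
top blue_cap 0.82 [ 240.1 -323.9   84.7  108.8   14.3] [16. 70. 80.] 818
top blue_cap 0.79 [ 522.6 -376.8   53.    79.4   50.7] [17. 55. 63.] 381
top blue_cap 0.47 [ 703.9 -454.1   34.4   54.3   80.8] [23. 36. 43.] 155
top grey_cap 0.77 [ 436.9 -172.9   85.9   61.1   58.4] [ 6. 54. 64.] 414
top grey_cap 0.24 [693.9 283.5 519.4 241.   89.8] [  3.  43. 232.] 6871
top orange_ring 0.64 [ 698.6 -168.9   53.7   70.4   36.4] [ 2. 21. 28.] 68
top calculator 0.67 [ 7.028e+02 -3.422e+02  1.488e+02  8.350e+01  3.000e-01] [ 9. 15. 22.] 920
top caliper 0.87 [ 431.8 -551.3  225.1   68.9   17.5] [-1.  8. 17.] 485
top 34 43 441 [[619.0, 75.0, 34.0], [678.0, 182.0, 39.0], [758.0, 371.0, 43.0]]
top 50 66 318 [[575.0, 41.0, 50.0], [627.0, 227.0, 56.0], [756.0, 400.0, 65.0]]
top 80 104 217 [[670.0, 52.0, 82.0], [687.0, 275.0, 93.0], [702.0, 383.0, 103.0]]
top 180 240 1451 [[676.0, 48.0, 208.0], [691.0, 235.0, 222.0], [712.0, 414.0, 237.0]]
196 [[655, 268, 32], [656, 248, 28], [655, 227, 36], [657, 207, 25], [656, 186, 30], [657, 166, 27]]
198 [[649, 269, 29], [649, 248, 29], [649, 228, 27], [650, 207, 2
[... 1454 characters left out ...]
74.2   74.9   76.3   89.9] [ 1. 18. 25.] 459
scene orange_ring 0.58 [ 508.7 -381.8   79.2  104.7   54.2] [16. 51. 62.] 889
scene calculator 0.73 [ 700.3 -345.1   80.   161.2   87.5] [11. 16. 19.] 2120
scene caliper 0.86 [ 435.9 -550.6  238.    73.1   14.9] [ 2.  8. 14.] 955
scene caliper 0.21 [7.021e+02 2.116e+02 2.098e+02 3.094e+02 2.000e-01] [24. 30. 90.] 4535
scene 34 43 917 [[626.0, 64.0, 34.0], [702.0, 199.0, 40.0], [760.0, 381.0, 43.0]]
scene 50 66 299 [[625.0, 41.0, 50.0], [710.0, 260.0, 56.0], [749.0, 398.0, 66.0]]
scene 80 104 623 [[673.0, 41.0, 81.0], [703.0, 271.0, 91.0], [721.0, 385.0, 103.0]]
scene 180 240 2536 [[681.0, 44.0, 188.0], [706.0, 225.0, 220.0], [717.0, 411.0, 235.0]]
```

```bash
python3 -m crank '[[0,0,0,-0.1645,0.04],[0,0,0,-0.1645,0.04],[-0.03,-0.022,0,0,0.04],[-0.03,-0.022,0,0,0.04],[-0.03,-0.022,0,0,0.04],[-0.03,-0.022,0,0,0.04],[-0.03,-0.022,0,0,0.04],[-0.03,-0.022,0,0,0.04],[-0.03,-0.022,0,0,0.04],[-0.03,-0.022,0,0,0.04],[-0.03,-0.022,0,0,0.04],[-0.03,-0.022,0,0,0.04],[-0.03,-0.022,0,0,0.04],[-0.03,-0.022,0,0,0.04],[0,0,0,0,0.04]]' 20
python3 - <<'E'
from h import *
c=camera("wrist");save(c,"w1");P=cloud(c)
m=(P[...,0]>540)&(P[...,0]<660)&(P[...,1]>140)&(P[...,1]<300)&(P[...,2]>50)&(P[...,2]<75)
s=P[m];print(len(s),np.round(np.percentile(s,[1,5,50,95,99],axis=0),1) if len(s) else 0)
print(c["pose"])
E
```

```text
time_s: 3.18
ee_pos: [539.1, 255.1, 238.1]
eef_rot: [-180.0, -0.0, 179.9]
force: [0.5, 0.5, -0.7]
opening: 0.451
grip_force: 0.0
2746 [[574.4 159.1  50.4]
 [574.7 162.   52.3]
 [580.7 219.8  61.9]
 [607.3 275.3  64.3]
 [613.5 277.9  64.9]]
[[ 4.10036012e-03 -9.63327291e-01 -2.68297814e-01  4.69247912e+02]
 [ 9.99991180e-01  3.70596492e-03  1.97641118e-03  2.55986622e+02]
 [-9.09628546e-04 -2.68303551e-01  9.63333990e-01  3.83968547e+02]
 [ 0.00000000e+00  0.00000000e+00  0.00000000e+00  1.00000000e+00]]
```

View pics/w1.png

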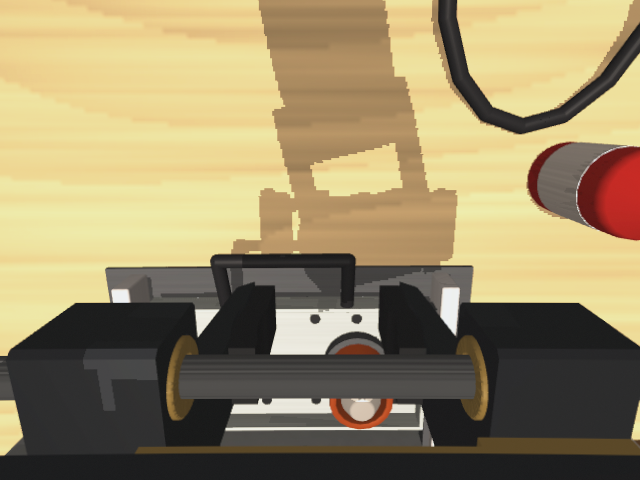

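Wrist view: the handle bar is at about (285,260) and the coupling at (360,385). The bar is centred near (580, 218) and the opening behind it is clear.

```bash
python3 -m crank '[[-0.013,-0.0074,0,0,0.04],[-0.013,-0.0074,0,0,0.04],[-0.013,-0.0074,0,0,0.04],[-0.013,-0.0074,0,0,0.04],[-0.013,-0.0074,0,0,0.04],[0,0,0.02,0,0.04],[0,0,0.03,0,0.04],[0,0,0.03,0,0.04],[0,0,0.03,0,0.04],[0,0,0,0,0.04]]'
```

```text
time_s: 4.47
ee_pos: [602.2, 219.1, 126.8]
eef_rot: [-180.0, -0.3, 180.0]
force: [-0.2, 1.7, -0.3]
opening: 0.456
grip_force: 0.0
```

```bash
python3 -m crank '[[0,0,0.025,0,0.04],[0,0,0.025,0,0.04],[0,0,0.025,0,0.04],[0,0,0.018,0,0.04],[0,0,0,0,0.04]]'; python3 -m crank '[[0.008,0,0,0,0.04],[0.012,0,0,0,0.04],[0.012,0,0,0,0.04],[0.012,0,0,0,0.04],[0.012,0,0,0,0.04],[0.012,0,0,0,0.04],[0.012,0,0,0,0.04],[0.012,0,0,0,0.04],[0.012,0,0,0,0.04],[0.012,0,0,0,0.04],[0.008,0,0,0,0.04],[0,0,0,0,0.04]]'
```

```text
time_s: 5.1
ee_pos: [602.7, 219.5, 35.5]
eef_rot: [-180.0, -0.1, -180.0]
force: [0.2, -0.4, 0.1]
opening: 0.455
grip_force: 0.0
time_s: 6.6
ee_pos: [477.2, 219.6, 35.3]
eef_rot: [-180.0, -0.2, -180.0]
force: [-0.3, -0.1, 0.9]
opening: 0.447
grip_force: 0.0
```

```bash
python3 -m crank '[[0.003,0,0,0,0.04],[0.004,0,0,0,0.04],[0.004,0,0,0,0.04],[0,0,0,0,0.04]]'; python3 -m crank '[[0.003,0,0,0,0.04],[0.003,0,0,0,0.04],[0.001,0,0,0,0.04]]';python3 - <<'E'
from h import *
c=camera("top");P=cloud(c)
for v in range(225,256,2):print(v,np.round(P[v,230:275:4]).astype(int).tolist()) if 0 else None
m=(P[...,0]>380)&(P[...,0]<520)&(P[...,1]>150)&(P[...,1]<290)&(P[...,2]>50)&(P[...,2]<72)
s=P[m];print(len(s),np.round(np.percentile(s,[2,50,98],axis=0)).tolist());print(observe()["force"])
E
```

```text
time_s: 7.1
ee_pos: [468.0, 219.6, 35.8]
eef_rot: [180.0, 0.1, -180.0]
force: [5.4, 1.0, -3.6]
opening: 0.455
grip_force: 2.5
time_s: 7.48
ee_pos: [467.8, 219.6, 36.3]
eef_rot: [179.9, 0.9, 180.0]
force: [34.4, -1.2, -24.5]
opening: 0.45
grip_force: 16.4
13 [[457.0, 166.0, 52.0], [467.0, 168.0, 57.0], [501.0, 172.0, 66.0]]
[ 31.16592071  -1.81184463 -21.47216271]
```

The tray is at its stop: the force rose sharply and travel was about 130 mm. I'll back off, rise and view it.

```bash
python3 -m crank '[[-0.009,0,0,0,0.04],[-0.01,0,0,0,0.04],[0,0,-0.03,0,0.04],[0,0,-0.04,0,0.04],[0,0,-0.05,0,0.06],[0,0,-0.05,0,0.088],[0,0,-0.04,0,0.088],[0,0,0,0,0.088]]';python3 - <<'E'
from h import *
c=camera("wrist");save(c,"w2");P=cloud(c)
for n in ("wrist","top","scene"):
    c=camera(n);P=cloud(c)
    m=(P[...,0]>500)&(P[...,0]<625)&(P[...,1]>110)&(P[...,1]<195)&(P[...,2]>92)&(P[...,2]<110)
    s=P[m];print(n,len(s),np.round(np.percentile(s,[2,50,98],axis=0)).tolist() if len(s) else 0)
    m=(P[...,0]>420)&(P[...,0]<470)&(P[...,1]>140)&(P[...,1]<300)&(P[...,2]>52)&(P[...,2]<72)
    s=P[m];print(n,len(s),np.round(np.percentile(s,[2,50,98],axis=0)).tolist() if len(s) else 0)
E
```

```text
time_s: 8.52
ee_pos: [480.0, 219.9, 248.4]
eef_rot: [179.9, 0.3, -180.0]
force: [0.5, -0.3, -0.6]
opening: 0.881
grip_force: 0.0
wrist 842 [[552.0, 141.0, 92.0], [562.0, 154.0, 99.0], [574.0, 166.0, 101.0]]
wrist 2616 [[445.0, 159.0, 55.0], [451.0, 217.0, 62.0], [468.0, 276.0, 65.0]]
top 56 [[554.0, 142.0, 93.0], [564.0, 155.0, 99.0], [577.0, 166.0, 107.0]]
top 87 [[446.0, 161.0, 57.0], [450.0, 237.0, 63.0], [460.0, 279.0, 70.0]]
scene 75 [[557.0, 139.0, 92.0], [572.0, 150.0, 98.0], [582.0, 164.0, 104.0]]
scene 197 [[448.0, 156.0, 54.0], [456.0, 217.0, 62.0], [468.0, 277.0, 67.0]]
```

View pics/w2.png

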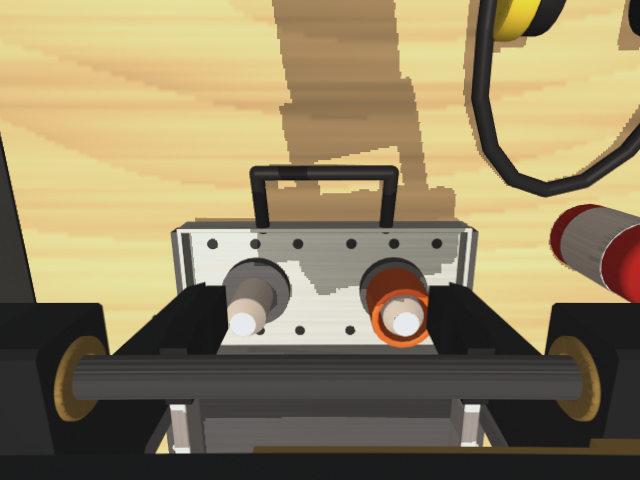

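The tray is fully out; the handle is at (324,172) and the empty peg at (243,320), which puts the peg at world (565,153). Now to the blue cap.

```bash
python3 -m crank '[[0,-0.02,0,0,0.088],[0,-0.04,0,0,0.088],[0,-0.045,0,0,0.088],[0,-0.045,0,0,0.088],[0,-0.045,0,0,0.088],[0,-0.045,0,0,0.088],[0,-0.045,0,0,0.088],[0,-0.045,0,0,0.088],[0,-0.045,0,0,0.088],[0,-0.045,0,0,0.088],[0,-0.045,0,0,0.088],[0,-0.045,0,0,0.088],[0,-0.045,0,0,0.088],[0,-0.045,0,0,0.088],[0,0,0,0.171,0.088],[0,0,0,0.171,0.088],[0,0,0,0.171,0.088],[0,0,0,0.171,0.088],[0,0,0,0,0.088]]'
python3 - <<'E'
from h import *
c=camera("wrist");save(c,"w3");P=cloud(c)
for d in outline_of("wrist","blue_cap")[:3]:
    q=P[d["mask"]];q=q[~np.isnan(q[:,0])];print(round(d["confidence"],2),d["position"],len(q),rect(q[:,:2]))
    for lo,hi in((52,62),(25,62)):
        s=q[(q[:,2]>lo)&(q[:,2]<hi)];print(len(s),rect(s[:,:2]) if len(s)>5 else 0, np.median(s[:,2]))
E
```

```text
time_s: 11.1
ee_pos: [479.6, -380.2, 244.5]
eef_rot: [180.0, -0.1, 140.9]
force: [0.2, 0.1, -0.6]
opening: 0.999
grip_force: 0.0
0.68 [410.4, 417.6] 1801 [ 612.6 -431.2   50.3  316.4   72.2]
0 0 nan
1635 [ 705.4 -458.6   37.8   56.2   82.9] 35.40892476349205
0.63 [193.6, 4.9] 284 [ 290.1 -361.8    4.8   15.2   11.8]
48 [ 292.  -366.8    6.2    4.    68.4] 54.12371802155431
256 [ 291.8 -362.3   14.     4.9   87.3] 39.94033062399447
0.62 [356.5, 243.0] 5752 [ 531.9 -384.1   60.2   98.4   50.8]
3460 [ 521.8 -380.8   37.1   78.4   51.1] 57.38591196056845
5323 [ 522.1 -380.5   54.    78.4   50.5] 55.92471409018788
  return _methods._mean(a, axis=axis, dtype=dtype,
  ret = ret.dtype.type(ret / rcount)
```

View pics/w3.png

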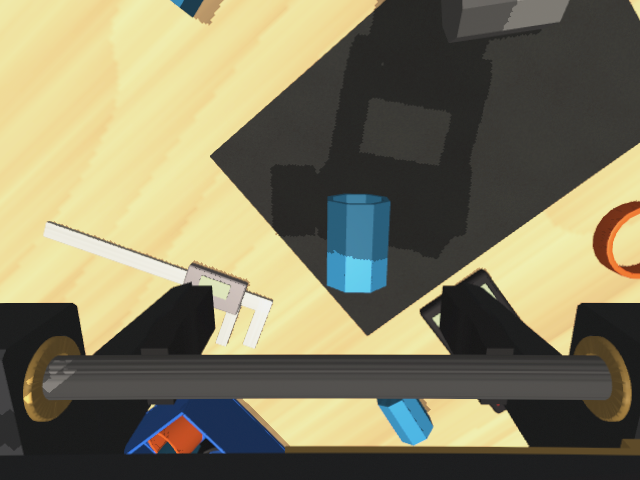

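The cap measures 54 × 78 and is centred at (522,-381). Its mouth is the rim with the dark hollow at pixel (358,198), on the tool's +x side, towards the base. The closed end is at (358,290). I'll grasp about 11 mm from the closed end so that the cap can swing mouth down.

```bash
python3 -m crank '[[-0.02,0.008,0,0,0.078],[-0.021,0.009,0,0,0.078],[-0.02,0.009,0,0,0.078],[0,0,0.02,0,0.078],[0,0,0.035,0,0.078],[0,0,0.035,0,0.078],[0,0,0.035,0,0.078],[0,0,0.035,0,0.078],[0,0,0.02,0,0.078],[0,0,0,0,0.078]]' 3
```

```text
time_s: 12.45
ee_pos: [542.9, -398.2, 64.0]
eef_rot: [180.0, -0.2, 140.9]
force: [-0.6, -0.2, 0.0]
opening: 0.882
grip_force: 0.0
```

```bash
python3 -m crank '[[0,0,0.02,0,0.078],[0,0,0.02,0,0.078],[0,0,0.01,0,0.078],[0,0,0,0,0.078],[0,0,0,0,0.05],[0,0,0,0,0.05],[0,0,0,0,0.05],[0,0,0,0,0.05]]' 3
```

```text
time_s: 13.45
ee_pos: [543.7, -399.0, 16.4]
eef_rot: [-180.0, 0.1, 140.8]
force: [-0.5, 0.2, 3.4]
opening: 0.619
grip_force: 3.0
```

```bash
python3 -m crank '[[0,0,-0.01,0,0.05],[0,0,-0.015,0,0.05],[0,0,-0.02,0,0.05],[0,0,-0.02,0,0.05],[0,0,-0.02,0,0.05],[0,0,0,0,0.05],[0,0,0,0,0.05],[0,0,0,0,0.05]]' 3
python3 - <<'E'
from h import *
c=camera("wrist");save(c,"w4")
c=camera("scene");P=cloud(c)
f=c["frame"];cv2.imwrite("pics/s4.png",cv2.resize(f[220:420,60:320,::-1],None,fx=2,fy=2))
cv2.imwrite("pics/c4.png",np.hstack([cv2.resize(f[240:400,80:260,::-1],(400,356)),cv2.resize(cv2.imread("pics/w4.png"),(400,356))]))
E
```

```text
time_s: 14.45
ee_pos: [543.2, -398.6, 99.8]
eef_rot: [180.0, -0.1, 140.8]
force: [0.7, 0.2, -0.3]
opening: 0.618
grip_force: 3.0
```

View pics/c4.png

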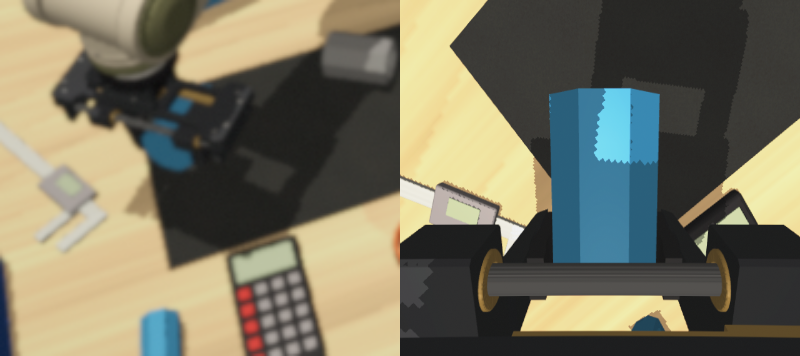

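The cap is held, with its top flats visible in the wrist picture at about (605,175). I'll measure its tilt from depth.

```bash
cat >> h.py <<'E'
def tilt():
    """cap points in wrist view: tool x along close-normal vs z, rel. to TCP"""
    s=observe();c=camera("wrist");P=cloud(c)
    y=np.radians(s["eef_rot"][2]);e=s["ee_pos"];f=c["frame"].astype(int)
    m=(f[...,2]>f[...,0]+40)&(P[...,2]>e[2]-75)
    q=P[m]-e; ax=np.c_[q[:,:2]@[np.cos(y),np.sin(y)],q[:,:2]@[np.sin(y),-np.cos(y)],q[:,2]]
    k=(abs(ax[:,1])<9)&(abs(ax[:,0])<95)&(ax[:,2]<70);a=ax[k]
    for lo in range(-60,95,8):
        b=a[(a[:,0]>=lo)&(a[:,0]<lo+8)]
        if len(b)>15:print(lo+4,len(b),np.round(np.percentile(b[:,2],[5,50,95]),1))
    a2=ax[(abs(ax[:,0])<95)&(ax[:,2]<70)&(abs(ax[:,1])<40)];print("y range",np.percentile(a2[:,1],[1,99]))
E
python3 -c "
from h import *
tilt()"
```

```text
8 1309 [39.3 40.3 41.3]
16 1729 [38.2 39.3 40.4]
24 1773 [37.1 38.2 39.3]
32 1798 [35.9 37.  38.2]
40 1863 [34.7 35.9 37.1]
48 1926 [33.6 34.8 35.9]
56 1969 [32.5 33.6 34.7]
64 2007 [31.3 32.5 33.6]
72 797 [30.7 31.7 32.8]
y range [-26.48328161  26.05434073]
```

It hangs at only about 8°, because pad friction just balances gravity. Brisk up-and-down moves should ratchet it down.

```bash
python3 -m crank '[[0,0,-0.03,0,0.05],[0,0,-0.04,0,0.05],[0,0,0.035,0,0.05],[0,0,-0.035,0,0.05],[0,0,0.035,0,0.05],[0,0,-0.035,0,0.05],[0,0,0.035,0,0.05],[0,0,-0.035,0,0.05],[0,0,0,0,0.05]]' 3
python3 -c "
from h import *
tilt()"
```

```text
time_s: 15.72
ee_pos: [544.2, -399.5, 172.9]
eef_rot: [-180.0, 0.3, 140.8]
force: [0.1, -0.3, -1.3]
opening: 0.612
grip_force: 3.0
-8 498 [14.6 16.5 18.4]
0 744 [18.6 20.8 23. ]
8 856 [23.3 25.5 27.8]
16 1021 [28.1 30.4 32.5]
24 2165 [22.6 28.6 33.3]
32 1886 [ 9.3 15.7 21.7]
40 1494 [-4.   2.4  8.2]
48 1214 [-17.5 -11.1  -5.1]
56 1003 [-31.  -24.7 -18.7]
64 127 [-34.  -32.8 -31.3]
y range [-26.33905844  26.00005571]
```

That worked: the tilt is now about 59°. I'll continue.

```bash
python3 -m crank '[[0,0,0.04,0,0.05],[0,0,-0.04,0,0.05],[0,0,0.04,0,0.05],[0,0,-0.04,0,0.05],[0,0,0.04,0,0.05],[0,0,-0.04,0,0.05],[0,0,0.04,0,0.05],[0,0,-0.04,0,0.05],[0,0,0,0,0.05]]' 3
python3 -c "
from h import *
tilt()"
```

```text
time_s: 16.9
ee_pos: [544.1, -399.4, 172.3]
eef_rot: [-180.0, 0.2, 140.8]
force: [-0.2, 0.6, -1.0]
opening: 0.614
grip_force: 3.0
-8 613 [14.9 16.1 17.1]
0 928 [16.6 17.8 19.2]
8 1009 [18.7 20.  21.2]
16 1105 [20.8 22.1 23.4]
24 1421 [22.  23.9 25.4]
32 2346 [-7.   8.6 20.6]
40 1394 [-37.4 -22.4  -9.9]
48 362 [-49.7 -44.7 -39.7]
y range [-26.24930005  25.98614887]
```

Tilt is about 75°. Lowering it until the rim's near edge touches the mat and releasing will let it settle on its mouth.

```bash
python3 -m crank '[[0,0,0.015,0,0.05],[0,0,0.02,0,0.05],[0,0,0.025,0,0.05],[0,0,0.02,0,0.05],[0,0,0.01,0,0.05],[0,0,0.007,0,0.05],[0,0,0,0,0.05]]' 3
python3 -c "
from h import *
tilt()"
```

```text
time_s: 17.82
ee_pos: [543.4, -398.7, 73.4]
eef_rot: [180.0, -0.0, 140.8]
force: [0.2, 0.3, -1.9]
opening: 0.611
grip_force: 3.0
-8 614 [14.8 16.  17.1]
0 935 [16.6 17.9 19.2]
8 1005 [18.8 20.  21.3]
16 1110 [20.8 22.2 23.5]
24 1423 [22.  24.  25.5]
32 2309 [-6.5  8.7 20.7]
40 1374 [-36.7 -21.8  -9.7]
48 389 [-49.6 -44.1 -38.8]
y range [-26.37831155  25.96624926]
```

```bash
python3 -m crank '[[0,0,0.003,0,0.05],[0,0,0.003,0,0.05],[0,0,0.002,0,0.05],[0,0,0.001,0,0.05],[0,0,0,0,0.056],[0,0,0,0,0.058],[0,0,0,0,0.066],[0,0,0,0,0.072],[0,0,0,0,0.072]]' 3
python3 - <<'E'
from h import *
tilt()
c=camera("wrist");save(c,"w5")
f=camera("scene")["frame"];cv2.imwrite("pics/c5.png",np.hstack([cv2.resize(f[240:400,80:260,::-1],(400,356)),cv2.resize(cv2.imread("pics/w5.png"),(400,356))]))
E
```

```text
time_s: 19.0
ee_pos: [543.5, -398.8, 64.8]
eef_rot: [-180.0, 0.0, 140.8]
force: [-0.7, 0.2, -0.0]
opening: 0.821
grip_force: 0.0
-48 32 [-61.7 -60.9 -60.2]
-8 146 [16.  16.9 17.8]
0 1075 [16.1 17.1 18. ]
8 1116 [16.1 17.  18. ]
16 1171 [16.2 17.  18. ]
24 1226 [16.1 17.1 18. ]
32 1266 [16.1 17.  17.9]
40 1356 [16.1 17.  18.1]
48 2026 [-49.8  10.4  17.8]
y range [-26.06315766  25.71168991]
```

View pics/c5.png

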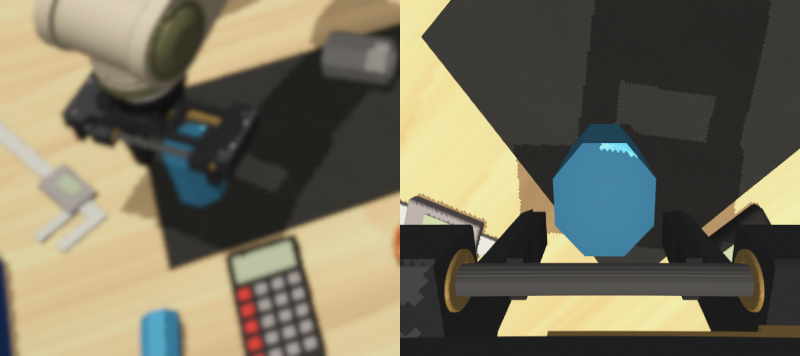

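The cap stands level on its mouth: the closed octagonal end is on top at wrist crop (605,200), z ≈ 82. I'll measure its centre for the regrip.

```bash
python3 - <<'E'
from h import *
s=observe();c=camera("wrist");P=cloud(c);f=c["frame"].astype(int)
m=(f[...,2]>f[...,0]+40)&(abs(P[...,2]-82)<3)
q=P[m]-s["ee_pos"];y=np.radians(s["eef_rot"][2])
a=np.c_[q[:,:2]@[np.cos(y),np.sin(y)],q[:,:2]@[np.sin(y),-np.cos(y)]]
print(np.percentile(a,[.2,99.8],axis=0),rect(P[m][:,:2]))
E
```

```text
[[ -4.98569817 -26.9657106 ]
 [ 48.75892122  26.4390342 ]] [ 526.5 -385.3   54.4   54.5   51.2]
```

```bash
python3 -m crank '[[0.011,0,0,0,0.072],[0.011,0,0,0,0.072],[0,0,0.009,0,0.072],[0,0,0.009,0,0.072],[0,0,0,0,0.072],[0,0,0,0,0.05],[0,0,0,0,0.05],[0,0,0,0,0.05],[0,0,0,0,0.05]]' 25
```

```text
time_s: 20.32
ee_pos: [526.5, -385.0, 46.9]
eef_rot: [-180.0, 0.0, 140.8]
force: [0.1, -0.4, 0.7]
opening: 0.611
grip_force: 25.0
```

```bash
python3 -m crank '[[0,0,-0.015,0,0.05],[0,0,-0.03,0,0.05],[0,0,-0.035,0,0.05],[0,0,-0.035,0,0.05],[0,0,-0.03,0,0.05],[0,0,0,-0.171,0.05],[0,0,0,-0.171,0.05],[0,0,0,-0.171,0.05],[0,0,0,-0.171,0.05],[0,0,0,0,0.05]]'
python3 -m crank '[[-0.002,0.015,0,0,0.05],[-0.002,0.03,0,0,0.05],[-0.002,0.04,0,0,0.05],[-0.002,0.04,0,0,0.05],[-0.002,0.04,0,0,0.05],[-0.002,0.04,0,0,0.05],[-0.002,0.04,0,0,0.05],[-0.002,0.04,0,0,0.05],[-0.002,0.04,0,0,0.05],[-0.002,0.04,0,0,0.05],[-0.002,0.04,0,0,0.05],[-0.002,0.03,0,0,0.05],[-0.002,0.025,0,0,0.05],[0,0.015,0,0,0.05],[0,0,0,0,0.05]]'
```

```text
time_s: 21.58
ee_pos: [526.4, -384.8, 192.6]
eef_rot: [-180.0, 0.0, 179.9]
force: [-0.0, -0.1, -1.1]
opening: 0.605
grip_force: 25.0
time_s: 23.45
ee_pos: [552.0, 90.9, 191.9]
eef_rot: [-180.0, 0.0, -180.0]
force: [0.2, -0.4, -2.0]
opening: 0.609
grip_force: 25.0
```

```bash
python3 - <<'E'
from h import *
for n in("wrist","top","scene"):
    c=camera(n);P=cloud(c);f=c["frame"].astype(int)
    m=(abs(P[...,0]-565)<30)&(abs(P[...,1]-153)<30)&(abs(P[...,2]-100)<(3 if n=="wrist" else 8))&(f[...,2]<f[...,0]+30)
    s=P[m]; print(n,len(s), s.mean(0).round(1) if len(s) else 0, np.percentile(s,[3,97],axis=0).round(1).tolist() if len(s)else 0, rect(s[:,:2]) if len(s) else 0)
    m=(abs(P[...,0]-451)<20)&(abs(P[...,1]-218)<75)&(P[...,2]>58)&(P[...,2]<72)
    s=P[m]; print(n,"bar",len(s), np.percentile(s,[3,50,97],axis=0).round(1).tolist() if len(s)else 0)
    save(c,"p_"+n)
E
```

```text
wrist 983 [564.9 152.3  99.4] [[555.7, 143.0, 97.3], [574.6, 161.9, 100.9]] [565.6 152.8  22.5  22.   81.6]
wrist bar 4356 [[445.6, 160.1, 58.5], [452.0, 217.6, 62.6], [462.6, 273.7, 64.6]]
top 0 0 0 0
top bar 71 [[446.3, 213.1, 58.9], [449.9, 250.1, 63.8], [466.3, 277.8, 71.2]]
scene 72 [570.3 151.3  98.4] [[558.3, 140.9, 92.6], [580.0, 163.3, 103.9]] [569.7 153.5  26.7  23.9  62.6]
scene bar 110 [[448.1, 190.5, 58.4], [455.9, 238.2, 62.6], [464.4, 275.1, 67.5]]
```

View pics/p_wrist.png

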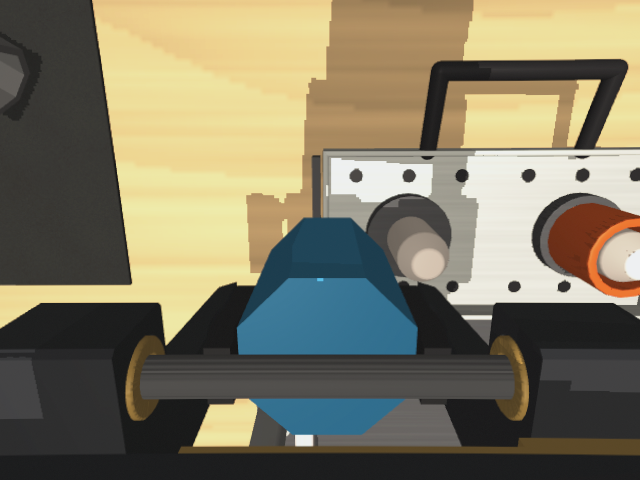

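The cap is in hand, mouth down and level; the peg's top is at pixel (428,262), world (565,152.5). Aligning and lowering.

```bash
python3 -m crank '[[-0.004,0.015,0,0,0.05],[-0.004,0.02,0,0,0.05],[-0.003,0.016,0,0,0.05],[-0.002,0.0105,0,0,0.05],[0,0,0.01,0,0.05],[0,0,0.015,0,0.05],[0,0,0.015,0,0.05],[0,0,0,0,0.05]]'
```

```text
time_s: 24.6
ee_pos: [564.7, 151.2, 150.1]
eef_rot: [-180.0, -0.2, 180.0]
force: [0.4, -0.5, -0.5]
opening: 0.611
grip_force: 25.0
```

Shift +1 mm in y, then down 50 mm, checking forces.

```bash
python3 -m crank '[[0,0.001,0.008,0,0.05],[0,0,0.01,0,0.05],[0,0,0.01,0,0.05],[0,0,0.01,0,0.05],[0,0,0.01,0,0.05],[0,0,0.006,0,0.05],[0,0,0,0,0.05]]'
```

```text
time_s: 25.48
ee_pos: [565.2, 152.6, 97.3]
eef_rot: [-180.0, -0.0, -180.0]
force: [0.8, -0.3, -1.4]
opening: 0.611
grip_force: 25.0
```

```bash
python3 -m crank '[[0,0,0.004,0,0.05],[0,0,0.003,0,0.05],[0,0,0.002,0,0.05],[0,0,0,0,0.05]]'
```

```text
time_s: 25.98
ee_pos: [565.3, 152.6, 88.6]
eef_rot: [-180.0, -0.0, -180.0]
force: [-0.4, 0.3, -1.4]
opening: 0.613
grip_force: 25.0
```

```bash
python3 -m crank '[[0,0,0.002,0,0.05],[0,0,0.002,0,0.05],[0,0,0.001,0,0.05],[0,0,0,0,0.05]]'; python3 -m crank '[[0,0,0.001,0,0.05],[0,0,0,0,0.05]]'
```

```text
time_s: 26.48
ee_pos: [565.3, 152.6, 83.7]
eef_rot: [-180.0, -0.0, -180.0]
force: [0.6, 0.1, 0.0]
opening: 0.612
grip_force: 25.0
time_s: 26.72
ee_pos: [565.4, 152.6, 82.9]
eef_rot: [180.0, 0.0, -180.0]
force: [-0.0, -0.1, 0.7]
opening: 0.612
grip_force: 25.0
```

```bash
python3 -m crank '[[0,0,0.001,0,0.05],[0,0,0,0,0.05]]'
```

```text
time_s: 26.98
ee_pos: [565.7, 152.6, 82.9]
eef_rot: [180.0, 0.1, -180.0]
force: [-2.2, 0.0, 8.5]
opening: 0.615
grip_force: 25.0
```

The rim is resting on the collar (8.5 N, no further travel). Releasing and rising.

```bash
python3 -m crank '[[0,0,0,0,0.06],[0,0,0,0,0.066],[0,0,0,0,0.072],[0,0,0,0,0.072],[0,0,-0.01,0,0.072],[0,0,-0.02,0,0.072],[0,0,-0.03,0,0.072],[0,0,-0.04,0,0.072],[0,0,-0.02,0,0.072],[0.02,0.01,0,0,0.05],[0.03,0.015,0,0,0.02],[0.035,0.018,0,0,0],[0.035,0.018,0,0,0],[0.025,0.005,0,0,0],[0,0,0,0,0]]'
python3 - <<'E'
from h import *
c=camera("wrist");P=cloud(c);f=c["frame"].astype(int)
m=(f[...,2]>f[...,0]+40)&(abs(P[...,2]-118)<5);print(m.sum(),P[m].mean(0) if m.any() else 0,rect(P[m][:,:2]) if m.any() else 0)
for n in("scene","top"):
    d=camera(n);Q=cloud(d);g=d["frame"].astype(int)
    m=(g[...,2]>g[...,0]+40)&(abs(Q[...,0]-565)<40)&(abs(Q[...,1]-152)<45);print(n,m.sum(),np.percentile(Q[m],[5,50,95],axis=0).round())
    if n=="scene":cv2.imwrite("pics/c6.png",np.hstack([cv2.resize(g.astype(np.uint8)[200:400,320:520,::-1],(400,400)),cv2.resize(f.astype(np.uint8)[:,:,::-1],(400,400))]))
E
```

```text
time_s: 28.85
ee_pos: [419.3, 219.0, 202.7]
eef_rot: [180.0, 0.1, -179.9]
force: [0.9, -0.3, 0.5]
opening: 0.161
grip_force: 0.0
0 0 0
scene 393 [[546. 127.  95.]
 [574. 147. 118.]
 [594. 173. 122.]]
top 232 [[542. 131. 111.]
 [564. 154. 118.]
 [587. 177. 125.]]
```

View pics/c6.png

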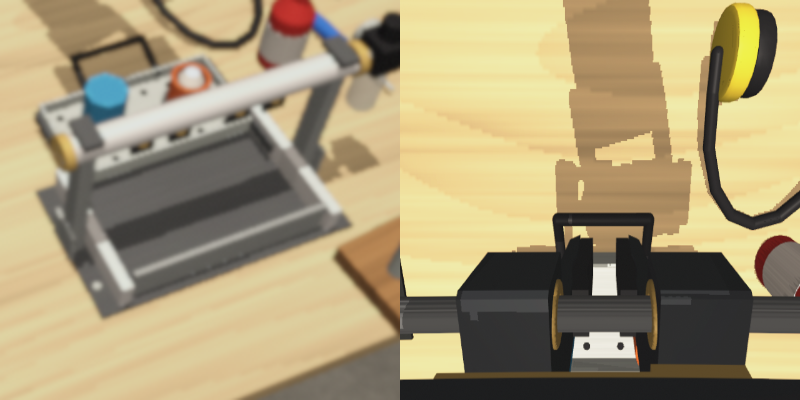

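The cap is seated (top at 118 mm, scene crop (105,95)) and the coupling is still on its peg. I'll descend in front of the bar with the fingers shut.

```bash
python3 -m crank '[[0,0,0.02,0,0],[0,0,0.03,0,0],[0,0,0.035,0,0],[0,0,0.035,0,0],[0,0,0.03,0,0],[0,0,0.015,0,0],[0,0,0,0,0]]'; python3 -m crank '[[-0.005,0,0,0,0],[-0.007,0,0,0,0],[-0.008,0,0,0,0],[-0.009,0,0,0,0],[-0.009,0,0,0,0],[-0.009,0,0,0,0],[-0.009,0,0,0,0],[-0.009,0,0,0,0],[-0.009,0,0,0,0],[-0.009,0,0,0,0],[-0.009,0,0,0,0],[-0.009,0,0,0,0],[-0.009,0,0,0,0],[-0.009,0,0,0,0],[-0.008,0,0,0,0],[-0.006,0,0,0,0],[0,0,0,0,0]]'
```

```text
time_s: 29.88
ee_pos: [420.8, 218.2, 35.8]
eef_rot: [-180.0, -0.1, 180.0]
force: [-0.1, -0.2, 0.0]
opening: 0.005
grip_force: 0.0
time_s: 32.0
ee_pos: [554.2, 218.3, 36.7]
eef_rot: [-180.0, 0.1, -180.0]
force: [-0.2, -0.7, -0.0]
opening: 0.005
grip_force: 0.0
```

```bash
python3 -m crank '[[-0.003,0,0,0,0],[-0.003,0,0,0,0],[-0.003,0,0,0,0],[0,0,0,0,0]]'; python3 -m crank '[[-0.002,0,0,0,0],[-0.002,0,0,0,0],[0,0,0,0,0]]'
```

```text
time_s: 32.5
ee_pos: [562.7, 218.5, 36.7]
eef_rot: [-180.0, 0.0, -180.0]
force: [-1.3, -1.5, 0.7]
opening: 0.004
grip_force: 0.5
time_s: 32.88
ee_pos: [565.3, 218.5, 36.7]
eef_rot: [-180.0, -0.2, -180.0]
force: [-6.4, -0.7, 3.2]
opening: 0.001
grip_force: 3.7
```

```bash
python3 -m crank '[[-0.002,0,0,0,0],[-0.001,0,0,0,0],[0,0,0,0,0]]'; python3 -m crank '[[-0.002,0,0,0,0],[0,0,0,0,0]]'
```

```text
time_s: 33.25
ee_pos: [565.4, 218.5, 36.6]
eef_rot: [-179.9, -0.5, -179.9]
force: [-20.5, -2.7, 12.1]
opening: 0.007
grip_force: 10.1
time_s: 33.5
ee_pos: [565.5, 218.5, 36.6]
eef_rot: [-179.9, -0.8, -179.9]
force: [-28.7, -3.2, 17.4]
opening: 0.004
grip_force: 14.6
```

The tray is against its rear stop. I'll back off, rise and check.

```bash
python3 -m crank '[[0.008,0,0,0,0],[0.012,0,0,0,0],[0.03,0,0,0,0],[0.04,0,0,0,0],[0.02,0,0,0,0],[0,0,-0.04,0,0],[0,0,-0.05,0,0],[0,0,-0.05,0,0],[0,0,-0.02,0,0],[0,0,0,0,0]]'
python3 - <<'E'
from h import *
c=camera("wrist");P=cloud(c);f=c["frame"]
m=(abs(P[...,0]-581)<20)&(abs(P[...,1]-218)<75)&(P[...,2]>56)&(P[...,2]<68);print(np.percentile(P[m],[2,50,98],axis=0).round(1))
d=camera("scene");Q=cloud(d);g=d["frame"].astype(int)
m=(g[...,2]>g[...,0]+40)&(abs(Q[...,0]-693)<45)&(abs(Q[...,1]-152)<45);print(m.sum(),np.percentile(Q[m],[5,50,95],axis=0).round())
cv2.imwrite("pics/c7.png",np.hstack([cv2.resize(d["frame"][180:400,310:530,::-1],(400,400)),cv2.resize(f[:,:,::-1],(400,400))]))
E
```

```text
time_s: 34.75
ee_pos: [461.8, 218.8, 197.9]
eef_rot: [179.9, 0.2, -180.0]
force: [-0.3, 0.9, 0.2]
opening: 0.001
grip_force: 0.0Traceback (most recent call last):
  File "<stdin>", line 3, in <module>
    return _quantile_unchecked(
        a, q, axis, out, overwrite_input, method, keepdims, weights)
    return _ureduce(a,
                    func=_quantile_ureduce_func,
    ...<5 lines>...
                    overwrite_input=overwrite_input,
                    method=method)
    r = func(a, **kwargs)
    result = _quantile(arr,
                       quantiles=q,
    ...<2 lines>...
                       out=out,
                       weights=wgt)
    slices_having_nans = np.isnan(arr[-1, ...])
                                  ~~~^^^^^^^^^
IndexError: index -1 is out of bounds for axis 0 with size 0
```

```bash
python3 - <<'E'
from h import *
t=camera("top");P=cloud(t)
m=(abs(P[...,0]-575)<30)&(abs(P[...,1]-218)<75)&(P[...,2]>54)&(P[...,2]<72);print(m.sum(),np.percentile(P[m],[2,50,98],axis=0).round(1))
d=camera("scene");Q=cloud(d);g=d["frame"].astype(int)
m=(g[...,2]>g[...,0]+40)&(abs(Q[...,0]-693)<45)&(abs(Q[...,1]-152)<45);print(m.sum(),np.percentile(Q[m],[5,50,95],axis=0).round())
cv2.imwrite("pics/c7.png",np.hstack([cv2.resize(d["frame"][180:400,310:530,::-1],(400,400)),cv2.resize(t["frame"][130:330,130:330,::-1],(400,400))]))
E
```

```text
167 [[574.3 162.4  55. ]
 [581.4 222.   62.8]
 [600.  280.1  70.1]]
667 [[681. 126.  50.]
 [709. 142. 112.]
 [724. 170. 121.]]
```

View pics/c7.png

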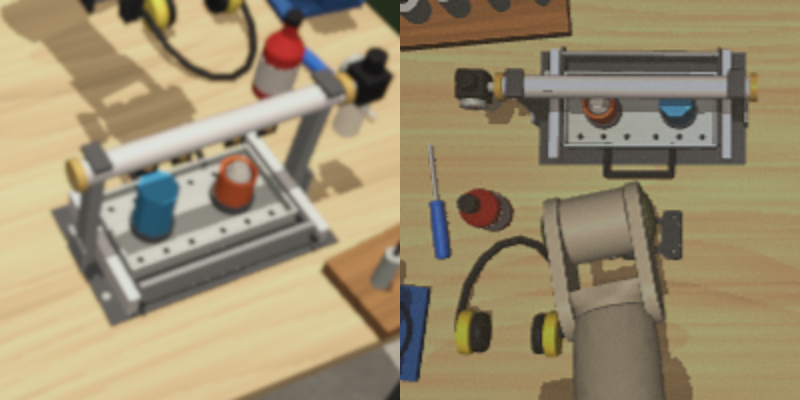

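The tray is home, with the handle back at x ≈ 581. The blue cap at crop (155,205) and the coupling at (235,180) are both on their pegs, the bystanders are undisturbed and the robot is clear.

```bash
python3 -c "
from workcell import *
print(sign_off())"
```

```text
the job is handed in; nothing more can be done
None
```

I drew the tray right out, turned the blue cap mouth down and lowered it, still held, until its rim rested on the free peg's collar, then pushed the tray fully home; the coupling stayed on its peg, and the job was handed in at about 35 s of the 72 s allowed.

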